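Hold the incubator's sprung lid at its vent mark

TASK

Vent the small bench incubator: slide its clear guard sideways all the way open so that the lid handle is free, then lift the spring-loaded blue lid by its handle until the blue pointer lies within the red band on the white angle scale, and hold it still there. Finish while still holding the lid at the band (it snaps shut when let go); do not push the red band along its scale, and leave the things standing around where they are.

Things in the scene. Friction and masses are not known exactly. Their poses are not given: they have to be found in the camera images.
- incubator: white bench incubator, fixed to the bench, 180 x 302 mm and 100 mm high without fittings. Origin: centre of its underside; its own x points to its back (the lid's hinge side), y to its left (the scale's side), z up; its front (-x) faces the robot, turned by up to 0.25 rad. The chamber with the blue lid is in its left half; a control panel in its right half
- guard_knob (a point): grip point of the guard's knob: black upright round post, 18 mm diameter, 36 mm tall, on the clear roof of the guard; the point is on the post's axis, 26 mm above the roof and 10 mm below the post's top. The guard (clear, yellow-edged, 100 mm long, roof 164 mm above the bench) covers the lid handle until it is slid open
- guard (a joint): travel of the guard along its track, m: 0 shut (over the handle), 0.13 fully open; grows as the guard slides toward the incubator's right (its own -y). Starts between 0 and 0.025. Sliding friction about 1.5 N, stays where it is left
- lid_handle (a point): lid handle: round steel bar, 14 mm diameter, 72 mm long, parallel to the hinge, on two 8 mm posts 64 mm apart; the point is mid-bar, 35 mm above the lid's top face. Fixed to the lid: its y along the bar, x toward the hinge, z away from the lid. Lid shut: 120 mm in front of and 41 mm above the hinge line, bar axis 147 mm above the bench. Gripped across, it may turn in the fingers as the lid swings
- lid: the blue lid with its handle and blue pointer; origin on the hinge line, its x toward the back, z normal to the lid (up when shut)
- lid_hinge (a point): point on the lid's hinge line (directly behind the handle's middle), 106 mm above the bench; the line runs along the incubator's y. The lid is 120 mm wide, 135 mm deep, 12 mm thick
- lid_angle (a joint): lid angle, rad: 0 shut (level), grows as the front edge rises, stop at 1.2. Spring 1.0 N m/rad, closing moment 0.5 N m when shut, plus the lid's weight (0.35 kg): about 6 N (shut) to 12 N (at 0.75) at the handle along its arc, more if pulled straight up; it snaps shut when let go
- band (a joint): angle of the middle of the red band on the scale, rad, measured about the hinge line like the lid angle: the pointer is in the middle of the band when lid_angle equals this. Drawn between 0.40 and 0.75; the band covers 0.075 rad to either side. It stays put by friction unless pushed
- red_band (a point): middle of the outer face of the red band, a saddle 18 mm long and 20 mm wide on the rim of the white angle scale (rim radius 120 mm about the hinge line, rim 16 mm wide, rising to 0.2 m above the bench). The scale stands at the left end of the incubator, 81 mm to the left of the handle's middle. The lid's blue pointer sweeps 4 mm outside the band
- jar: specimen jar with red cap, 55 mm diameter, 62 mm tall, in front of the incubator; origin at centre of underside; leave alone
- coverslips: small coverslip box with blue lid, 35 x 35 x 22 mm, in front of the incubator; origin at centre of underside; leave alone
- slide_box: closed green slide box, 105 x 200 x 37 mm, to the left; origin at centre of underside; leave alone
- flask: conical glass flask, 81 mm diameter, 120 mm tall, to the right; origin at centre of underside; leave alone

How it is judged:
By the outcome, as a careful person would: the job done as asked, in the order asked, and still so for the second after the job is handed in, while the arm keeps its last pose, push and grip.
It also fails if it takes over 42 s, if anything falls off the work surface, if the arm or the gripper's body presses on something with over 40 N, if the wrist force passes 120 N, or if a joint passes its speed limit or range.

ROBOT

A 7-joint arm with a two-finger parallel gripper is mounted at the origin on a cart in front of the work surface, level with it; the furniture and walls round the work are solid. World frame = base frame: x ahead of the robot, y to its left, z up, the work surface at z = 0. Lengths are in mm, angles in rad, forces in N, time in s.
With the tool pointing down it reaches from about 425 to 875 mm from the base axis. Payload 8.4 kg.
Tool frame: the origin (TCP) lies at the centre of the arm's flange, where the gripper is bolted on; the fingertips stand 182 mm ahead of it and the grasp point (between the pads) lies grip_depth ahead of it (grip_depth is the distance from the TCP to the grasp point, in mm); z points along the fingers, y is the line along which they close (so a half turn about z gives the same grasp; the last joint's range is limited). The gripper opens to 87 mm and grips with 3 to 60 N. Pads are 19 mm wide; open, the fingers measure 117 mm over their backs; the gripper's body (75 mm by 190 mm) begins 51 mm behind the grasp point.
Start: joints at [1.039, 0.333, 0.04, 1.465, -0.013, 1.343, -0.059], TCP at [272.596, -590.055, 404.746] pointing down, gripper open.
Joint ranges: [-2.58, 2.58], [-0.38, 2.09], [-1.3, 1.39], [0.25, 2.4], [-1.5, 4.64], [0.08, 2.09], [-2.65, 2.65]. Speed limits (rad/s): [2.22, 2.22, 2.79, 2.79, 3.14, 3.14, 3.14].

INTERFACE

Orientations are given as a unit quaternion [x, y, z, w].
In Python, from plant import state, capture, get_calibration, hand_in, grip_depth gives the robot as it stands.
- The arm moves only by the tool step_arm, never from a script. Its argument "commands" is a list that holds one entry, the list of rows, each a list of 6 numbers: the shift along the tool's x, y, z normalised to -1 to 1, where 1 is 80 cm, then the turn, a rotation vector about the tool's x, y, z normalised to -1 to 1, where 1 is 360 degrees. A call has 1 to 10 rows; each row shifts and turns the commanded pose from where the row before left it, along the tool's axes as they then stand; what a row does not reach is not made up. A row lasts 1/8 s, in which the tool goes at most 62.5 mm and 10.7 degrees, less where a joint would pass 70% of its speed; a pose out of reach is approached as far as the arm can. A call with a number of a shift or a turn outside -1 to 1 is refused whole. A call with a gripper value outside its range is refused whole. "fingers" is the opening, from -1 (shut) to 1 (fully open), set as the call begins (left out, the last holds). The fingers move at their own pace and stop on an object; the grip force is fixed at half the most. Time passes only in rows, so rows that do not move let the fingers close. It gives the time, the measured TCP pose, the force, the opening and the grip force at its end, in the units of the state.
- state(): the state, without advancing time (a new reading comes with each control period).
- capture(name): name is "scene" or "side" or "wrist"; returns the picture (384x512x3 uint8, red, green, blue); there is no depth.
- get_calibration(name): a dict with "K" (3x3 intrinsics, pixels), "R" (3x3) and "t" (3): a world point X has camera coordinates R X + t. Camera axes: x right, y down, z forward; pixel columns grow to the right and rows downward; lengths in mm; the calibration is good to about 2 mm. A picture is of the moment at which its call begins: read the wrist's pose just before it. get_calibration takes no time and is no camera call; for the wrist camera it gives the pose at the moment of the call.
- hand_in(): hands the job in; it is judged then, once.
The state is a dict: "clock": time; "joint_positions": joint angles; "joint_vel": joint speeds; "effort": joint torques, N m; "tcp_pos": TCP position; "tool_rot": TCP orientation; "force": force on the tool from outside, world axes, zero at the start; "ft_torque": the same for the moment, N m; "gripper_width": opening from 0.0 (shut) to 1.0 (fully open); "gripper_force": force on a finger pad.
Only numpy, scipy, OpenCV 4.12 (cv2) and the standard library are available. Lean on these libraries where they do the work, as an engineer would, in place of code of your own. Each camera call takes 0.05 s, during which the arm holds its last target. There are 200 camera calls.

## Working session

There is one attempt and no reset: what is moved stays moved. The work goes in short steps, Python scripts to look and compute and a tool call to move; the robot and the scene stay as the last step left them, time stands still between calls to the robot, and variables do not carry over. Pictures are saved under pics/ and viewed, at most 13 in all, crops included, and the job is handed in when it is done.

Besides the shell and the picture viewer there is one more tool, called after "Emit:" as name(argument=value, ...) on one line, values as JSON. step_arm: Moves the arm, as the interface text tells. Scaled input: -1 to 1 covers 80 cm each way for a shift and 360 degrees each way for a turn. Its arguments: {"type":"object","properties":{"commands":{"type":"array","items":{"type":"array","items":{"type":"array","items":{"type":"number","minimum":-1,"maximum":1}}}},"fingers":{"type":"number"}},"required":["commands"]}

```bash
mkdir -p pics; python3 - <<'E'
from plant import *
import cv2,numpy as np
s=state();print({k:np.round(v,3).tolist() for k,v in s.items()});print(grip_depth)
a=[]
for n in("scene","side"):
    im=capture(n);cv2.imwrite(f"pics/{n}0.png",im[:,:,::-1]);a.append(im)
    c=get_calibration(n);print(n,c)
cv2.imwrite("pics/both.png",cv2.resize(np.vstack(a),None,fx=.78,fy=.78)[:,:,::-1])
E
```

```text
{'clock': 0.0, 'joint_positions': [1.039, 0.334, 0.04, 1.466, -0.013, 1.343, -0.059], 'joint_vel': [0.0, -0.0, -0.002, -0.001, 0.0, 0.001, -0.0], 'effort': [0.001, -65.637, 1.335, -40.381, -0.06, 0.045, 0.0], 'tcp_pos': [272.545, -589.913, 403.848], 'tool_rot': [0.977, 0.215, -0.0, -0.001], 'force': [-1.052, -0.175, -0.217], 'ft_torque': [0.008, -0.032, -0.005], 'gripper_force': 0.0, 'gripper_width': 1.0}
163.5
scene {'K': array([[368.06458023,   0.        , 259.61516843],
       [  0.        , 368.06458023, 191.88343313],
       [  0.        ,   0.        ,   1.        ]]), 'R': array([[ 0.66943462, -0.7425946 , -0.02026217],
       [-0.35312354, -0.2941003 , -0.88814907],
       [ 0.65357559,  0.60171279, -0.45910856]]), 't': array([-318.27925881,  289.56047663,  795.99002703])}
side {'K': array([[454.05049111,   0.        , 253.41554669],
       [  0.        , 454.05049111, 199.79062819],
       [  0.        ,   0.        ,   1.        ]]), 'R': array([[-0.03107732, -0.99951479,  0.00209585],
       [-0.56337481,  0.01578456, -0.82605064],
       [ 0.82561675, -0.02685219, -0.563592  ]]), 't': array([  19.08113659,  377.54474876, 1119.20998203])}
```

View pics/scene0.png

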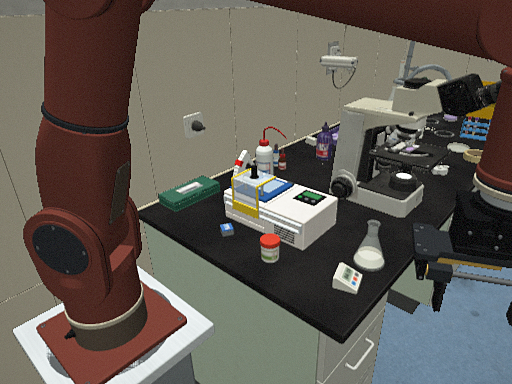

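View pics/side0.png

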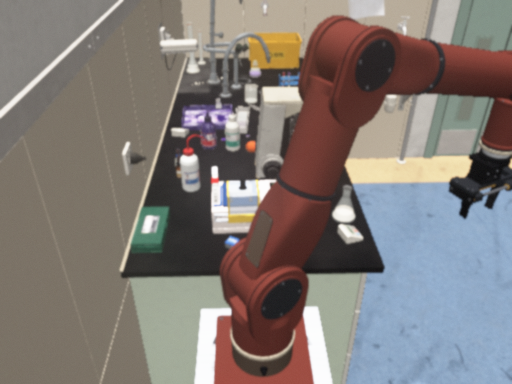

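The scene view shows the incubator at about (280,205), with the guard's yellow edges at (250,192) and the jar at (270,248). In the side view it sits at (235,205), partly hidden by the arm. I'll enlarge both.

```bash
python3 - <<'E'
import cv2,numpy as np
a=cv2.imread("pics/scene0.png")[150:260,210:350];b=cv2.imread("pics/side0.png")[155:245,195:285]
A=cv2.resize(a,None,fx=4,fy=4,interpolation=cv2.INTER_CUBIC);B=cv2.resize(b,(240,240),interpolation=cv2.INTER_CUBIC)
o=np.zeros((440,800,3),np.uint8);o[:,:560]=A;o[:240,560:]=B
cv2.imwrite("pics/z.png",o)
E
```

```text
(no output)
```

View pics/z.png

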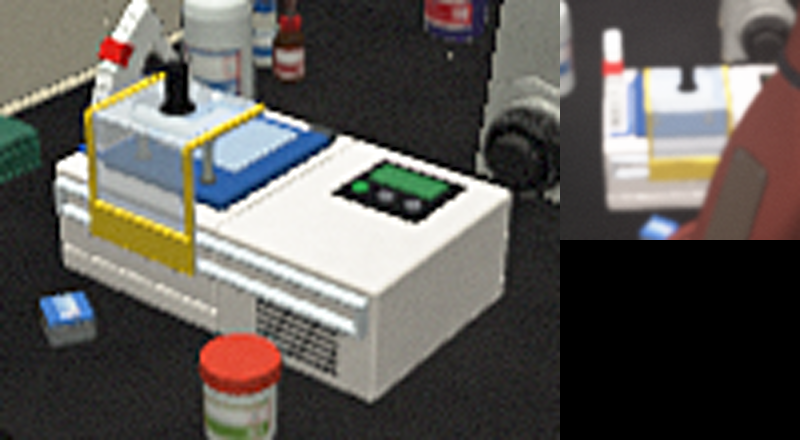

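The enlarged crops give these full-image pixels:

| Feature | View | Pixels |
|---|---|---|
| Knob | scene | top (253.8,165.5), base (255,177) |
| Box front-right corner | scene | top (303,223), bottom (303,250.5) |
| Box back-right corner, top | scene | (337.5,197.5) |
| Red band | scene | (238.5,162.5) |
| Knob top | side | (242.6,180) |

```bash
cat > h.py <<'E'
from plant import *
import numpy as np,cv2
from scipy.spatial.transform import Rotation as Ro
def ray(c,p):
    K,R,t=np.array(c["K"]),np.array(c["R"]),np.array(c["t"])
    return -R.T@t, R.T@np.linalg.solve(K,[p[0],p[1],1])
def onz(c,p,z):
    o,d=ray(c,p);return o+d*(z-o[2])/d[2]
def tri(l):
    A=0;b=0
    for c,p in l:
        o,d=ray(c,p);d=d/np.linalg.norm(d);P=np.eye(3)-np.outer(d,d);A=A+P;b=b+P@o
    return np.linalg.solve(A,b)
def proj(c,X):
    q=np.array(c["K"])@(np.array(c["R"])@X+c["t"]);return q[:2]/q[2]
def to_tool(dx):  # world shift -> tool axes, normalised
    return Ro.from_quat(state()["tool_rot"]).inv().apply(dx)/800
E
python3 - <<'E'
from h import *
np.set_printoptions(precision=1,suppress=True)
s,d=get_calibration("scene"),get_calibration("side")
z=lambda u,v:(u/4+210-.4,v/4+150-.4); zs=lambda u,v:((u-560)/2.667+195,v/2.667+155)
for n,p,h in [("knobtop",z(175,62),200),("knobbase",z(181,108),164),("FRtop",z(372,292),100),("FRbot",z(372,402),0),("BRtop",z(510,190),100),("FLbot",z(65,267),0),("FLtop",z(60,160),100),("jar",z(240,355),62),("cov",z(67,305),22)]:
    print(n,onz(s,p,h))
print("side knob",onz(d,zs(687,66),200),"tri",tri([(s,z(175,62)),(d,zs(687,66))]))
print("band tri",tri([(s,z(116,52)),(d,zs(613,67))]))
print(get_calibration("wrist"))
E
```

```text
knobtop [500.3  41.1 200. ]
knobbase [501.9  38.  164. ]
FRtop [ 471.9 -157.5  100. ]
FRbot [ 486.9 -150.6    0. ]
BRtop [ 651.3 -151.7  100. ]
FLbot [473.8 145.9   0. ]
FLtop [471.7 140.3 100. ]
jar [ 402.9 -102.5   62. ]
cov [412.7  76.9  22. ]
side knob [488.3  37.8 200. ] tri [495.   37.7 199.5]
band tri [524.3 126.2 177.6]
{'K': array([[278.6,   0. , 253.6],
       [  0. , 278.6, 190. ],
       [  0. ,   0. ,   1. ]]), 'R': array([[ 0.4, -0.9, -0. ],
       [-0.9, -0.4,  0.3],
       [-0.3, -0.1, -1. ]]), 't': array([-649.6,  -34. ,  389.4])}
```

Emit:
step_arm(commands=[[[0,0,0,0,0,-0.0267],[0,0,0,0,0,-0.0267],[0,0,0,0,0,-0.0267],[0,0,0,0,0,-0.0267],[0,0,0,0,0,-0.0267],[0,0,0,0,0,-0.0267],[0,0,0,0,0,-0.0267],[0.06,0.02,-0.004,0,0,0],[0.06,0.02,-0.004,0,0,0],[0.06,0.02,-0.004,0,0,0]]])

```text
clock: 1.35
tcp_pos: [315.6, -442.8, 414.0]
tool_rot: [0.694, 0.72, 0.0, -0.0]
force: [-0.2, -0.4, 0.7]
gripper_width: 0.997
gripper_force: 0.0
```

Emit:
step_arm(commands=[[[0.06,0.02,-0.004,0,0,0],[0.06,0.02,-0.004,0,0,0],[0.06,0.02,-0.004,0,0,0],[0.06,0.02,-0.004,0,0,0],[0.06,0.02,-0.004,0,0,0],[0.06,0.02,-0.004,0,0,0],[0.06,0.02,-0.004,0,0,0],[0.06,0.02,-0.004,0,0,0],[0,0,0,0,0,0],[0,0,0,0,0,0]]])

```text
clock: 2.6
tcp_pos: [429.1, -56.6, 439.7]
tool_rot: [0.694, 0.72, -0.0, -0.0]
force: [0.2, -0.8, -0.0]
gripper_width: 1.0
gripper_force: 0.0
```

```bash
python3 - <<'E'
from h import *
np.set_printoptions(precision=2,suppress=True)
s=state();c=get_calibration("wrist");im=capture("wrist")
np.savez("w1.npz",**c)
cv2.imwrite("pics/w1.png",im[:,:,::-1])
print(s["clock"],s["tcp_pos"],Ro.from_quat(s["tool_rot"]).as_matrix(),s["joint_positions"])
print("cam",ray(c,(256,192)))
E
```

```text
2.6 [429.09 -56.63 439.68] [[-0.04  1.   -0.  ]
 [ 1.    0.04 -0.  ]
 [-0.   -0.   -1.  ]] [ 0.72 -0.12 -0.62  1.87 -0.07  1.37  0.15]
cam (array([425.95,  18.56, 418.89]), array([ 0.02, -0.28, -0.96]))
```

View pics/w1.png

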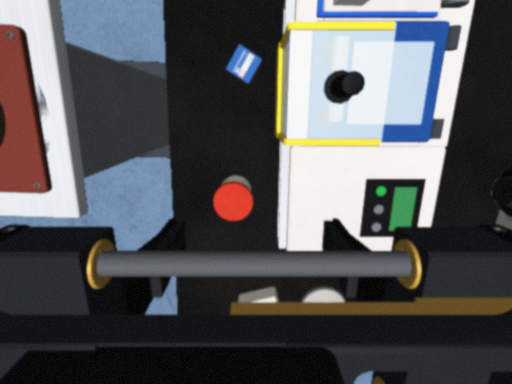

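The wrist view shows the knob top at (351,83) and its base near (343,88). The guard's yellow edges are at rows 27 and 141, and the box front edge is at column 285. Next I'll refine the yaw and the knob position with edge fits.

```bash
python3 - <<'E'
from h import *
np.set_printoptions(precision=2,suppress=True)
c=dict(np.load("w1.npz"));im=cv2.imread("pics/w1.png");hsv=cv2.cvtColor(im,cv2.COLOR_BGR2HSV).astype(int);g=im.max(2).astype(int)
def fit(pts,z,n):
    P=np.array([onz(c,p,z)[:2] for p in pts]);m=P.mean(0);u,s,v=np.linalg.svd(P-m);d=v[0]
    r=abs((P-m)@v[1]);k=r<2
    P=P[k];m=P.mean(0);d=np.linalg.svd(P-m)[2][0];print(n,m,"yaw of dir",np.degrees(np.arctan2(d[1],d[0])),len(P),r.max())
# front edge
f=[]
for v in range(155,235):
    r=g[v,262:310];f.append((262+np.argmax(np.diff(r)),v))
fit(f,100,"front");print(f[::10])
Y=(hsv[:,:,0]>18)&(hsv[:,:,0]<36)&(hsv[:,:,1]>150)&(hsv[:,:,2]>100)
for a,b,n in((15,60,"yel left"),(120,155,"yel right")):
    fit([(u,a+np.flatnonzero(Y[a:b,u]).mean()) for u in range(295,378) if Y[a:b,u].any()],164,n)
B=(hsv[:,:,0]>100)&(hsv[:,:,0]<125)&(hsv[:,:,1]>150)&(hsv[:,:,2]>90)
fit([(np.flatnonzero(B[v,380:])[-1]+380,v) for v in range(30,135) if B[v,380:].any()],112,"lid back")
# knob top disc
k=(g<60).astype(np.uint8)[60:115,315:375];n,l,s,ce=cv2.connectedComponentsWithStats(k);i=1+s[1:,4].argmax();print(s[i]+[315,60,0,0,0],ce[i]+[315,60])
p=(351.5,83);print("top",onz(c,p,200))
cs=get_calibration("scene");print(tri([(cs,(253.4,165.1)),(c,p)]))
print("handle ends?",onz(c,(341,40),150),onz(c,(341,125),150))
cv2.imwrite("pics/k.png",cv2.resize(im[10:150,270:470],None,fx=4,fy=4,interpolation=cv2.INTER_CUBIC))
E
```

```text
front [457.27 -78.43] yaw of dir 91.78933010339908 80 0.6541257895312601
[(np.int64(278), 155), (np.int64(278), 165), (np.int64(278), 175), (np.int64(277), 185), (np.int64(277), 195), (np.int64(277), 205), (np.int64(277), 215), (np.int64(276), 225)]
yel left [490.26  87.14] yaw of dir 2.444290701113577 83 0.1945765679013005
yel right [501.39  -6.72] yaw of dir 1.9555453427984162 83 0.33836907984037456
lid back [614.45  52.19] yaw of dir -88.10117040645318 105 1.6345181656234358
[326  72  37  30 860] [343.07  85.54]
top [497.05  40.14 200.  ]
[497.38  39.43 201.22]
handle ends? [499.5   79.62 150.  ] [508.37   7.83 150.  ]
```

View pics/k.png

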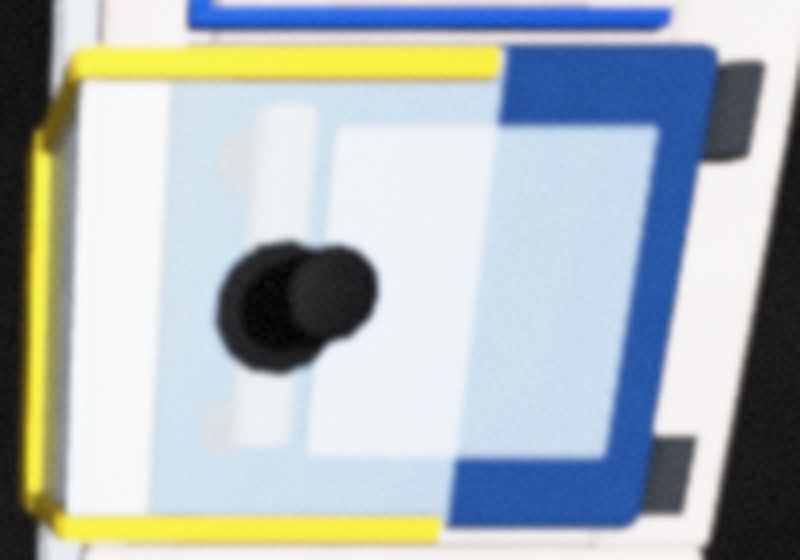

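The knob's top centre is at wrist pixel (353,83), about world (498,40). The yaw is about 2°, and the tool is already aligned to it. Moving to the knob.

Emit:
step_arm(commands=[[[0.039,0.03,0,0,0,0],[0.039,0.03,0,0,0,0],[0.039,0.031,0,0,0,0],[0,0,0.035,0,0,0],[0,0,0.035,0,0,0],[0,0,0.035,0,0,0],[0,0,0,0,0,0]]])

```text
clock: 3.52
tcp_pos: [498.0, 38.5, 354.0]
tool_rot: [0.695, 0.719, -0.001, -0.002]
force: [0.2, -0.4, -0.2]
gripper_width: 1.001
gripper_force: 0.0
```

```bash
python3 - <<'E'
from h import *
im=capture("wrist");cv2.imwrite("pics/w2.png",im[:,:,::-1]);print(state()["joint_positions"])
E
```

```text
[ 0.5714222   0.12665505 -0.78255397  1.85475165  0.09510669  1.2001557
 -0.20716018]
```

View pics/w2.png

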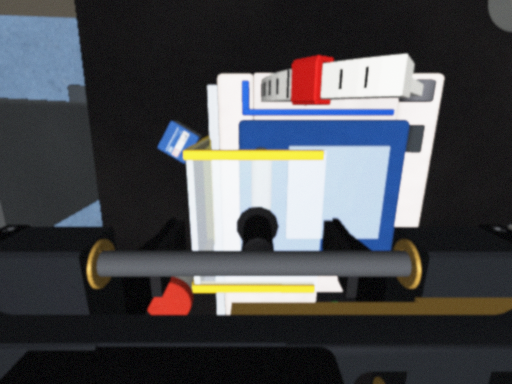

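The knob stands between the open fingers at (257,225), and the red band on the scale is at (312,80). Closing the gripper.

Emit:
step_arm(commands=[[[0,0,0,0,0,0],[0,0,0,0,0,0],[0,0,0,0,0,0],[0,0,0,0,0,0],[0,0,0,0,0,0],[0,0,0,0,0,0]]], fingers=-1)

```text
clock: 4.32
tcp_pos: [498.7, 40.2, 356.0]
tool_rot: [0.694, 0.72, -0.0, -0.0]
force: [0.8, -0.2, -0.0]
gripper_width: 0.403
gripper_force: 0.0
```

Emit:
step_arm(commands=[[[0,0,0,0,0,0],[0,0,0,0,0,0],[0,0,0,0,0,0],[0,0,0,0,0,0]]])

```text
clock: 4.82
tcp_pos: [499.1, 40.2, 356.0]
tool_rot: [0.694, 0.72, 0.001, 0.0]
force: [4.6, 0.2, -4.6]
gripper_width: 0.199
gripper_force: 30.0
```

Emit:
step_arm(commands=[[[-0.02,0,0,0,0,0],[-0.02,0,0,0,0,0],[-0.02,0,0,0,0,0],[-0.02,0,0,0,0,0],[-0.02,0,0,0,0,0],[-0.02,0,0,0,0,0],[0,0,0,0,0,0]]])

```text
clock: 5.7
tcp_pos: [502.5, -57.4, 356.0]
tool_rot: [0.695, 0.719, 0.0, 0.0]
force: [5.5, -0.3, -3.2]
gripper_width: 0.202
gripper_force: 30.0
```

Emit:
step_arm(commands=[[[-0.01,0,0,0,0,0],[-0.006,0,0,0,0,0],[-0.005,0,0,0,0,0],[-0.005,0,0,0,0,0]]])

```text
clock: 6.2
tcp_pos: [503.2, -76.5, 356.0]
tool_rot: [0.694, 0.72, 0.0, 0.0]
force: [5.4, 1.4, -4.3]
gripper_width: 0.199
gripper_force: 30.0
```

Emit:
step_arm(commands=[[[-0.004,0,0,0,0,0],[-0.004,0,0,0,0,0]]])

```text
clock: 6.45
tcp_pos: [503.4, -82.9, 356.0]
tool_rot: [0.694, 0.72, 0.0, 0.0]
force: [4.6, 1.6, -2.9]
gripper_width: 0.201
gripper_force: 30.0
```

Emit:
step_arm(commands=[[[-0.004,0,0,0,0,0],[0,0,0,0,0,0]]])

```text
clock: 6.7
tcp_pos: [503.5, -84.0, 356.0]
tool_rot: [0.693, 0.721, 0.001, -0.001]
force: [3.5, 9.7, -2.3]
gripper_width: 0.2
gripper_force: 30.0
```

Emit:
step_arm(commands=[[[-0.004,0,0,0,0,0],[0,0,0,0,0,0]]])

```text
clock: 6.95
tcp_pos: [503.7, -84.8, 356.0]
tool_rot: [0.692, 0.721, 0.002, -0.002]
force: [2.5, 19.2, 0.8]
gripper_width: 0.196
gripper_force: 30.0
```

Emit:
step_arm(commands=[[[0.004,0,0,0,0,0],[0,0,0,0,0,0],[0,0,0,0,0,0],[0,0,0,0,0,0],[0,0,0,0,0,0],[0,0,0,0,0,0],[0,0,0,0,0,0],[0,0,0,0,0,0]]], fingers=0.9)

```text
clock: 7.95
tcp_pos: [503.3, -86.1, 356.0]
tool_rot: [0.694, 0.72, -0.0, -0.0]
force: [0.1, -0.7, -0.3]
gripper_width: 0.936
gripper_force: 0.0
```

Emit:
step_arm(commands=[[[0,0,-0.04,0,0,0],[0,0,-0.04,0,0,0],[0,0,-0.04,0,0,0],[0.04,0,0,0,0,0],[0.04,0,0,0,0,0],[0,0,0,0,0,0],[0,0,0,0,0,0]]])

```text
clock: 8.82
tcp_pos: [500.9, -22.7, 451.9]
tool_rot: [0.694, 0.72, -0.0, 0.0]
force: [0.0, -0.4, -0.6]
gripper_width: 0.95
gripper_force: 0.0
```

```bash
python3 - <<'E'
from h import *
c=get_calibration("wrist");np.savez("w3.npz",**c);im=capture("wrist")[:,:,::-1];cv2.imwrite("pics/w3.png",im);cv2.imwrite("pics/scene3.png",capture("scene")[:,:,::-1])
cv2.imwrite("pics/w3z.png",cv2.resize(im[20:270,170:440],(648,600),interpolation=cv2.INTER_CUBIC))
print(state()["tcp_pos"])
E
```

```text
[500.97758976 -23.25617617 451.79578539]
```

View pics/w3z.png

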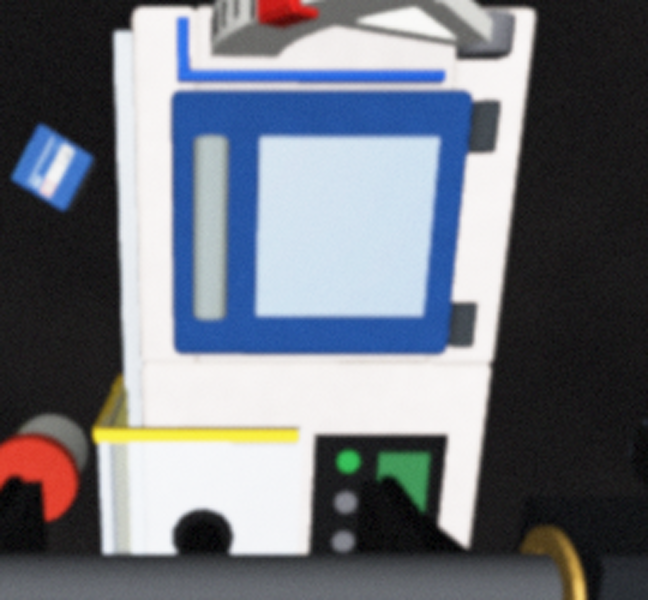

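The guard is now at the right, off the handle, with its left yellow edge at zoom (195,435). The handle bar spans zoom (193–228,136–320) with its centre at full pixel (257.7,115). The pointer is the blue L at zoom (183,20–75).

```bash
python3 - <<'E'
from h import *
np.set_printoptions(precision=2,suppress=True)
c=dict(np.load("w3.npz"));q=lambda u,v:(u/2.4+170-.3,v/2.4+20-.3)
top=onz(c,q(211,137),147);bot=onz(c,q(210,320),147);m=(top+bot)/2;print("handle",top,bot,m)
for p in((174,92),(177,352),(472,95),(445,353)):print("lid",onz(c,q(*p),112))
print("guard left edge",onz(c,q(195,435),164),"knobtop",onz(c,q(203,535),200))
d=bot-top;yaw=np.arctan2(d[0],-d[1]);print("yaw",np.degrees(yaw))
yaw=.036
X=np.array([np.cos(yaw),np.sin(yaw),0]);Y=np.array([-X[1],X[0],0])
H=m+120*X;H[2]=106;print("hinge",H)
# red band in scene & w3 & w1
cs=get_calibration("scene")
def red(im,box):
    u0,u1,v0,v1=box;h=cv2.cvtColor(im,cv2.COLOR_BGR2HSV)[v0:v1,u0:u1].astype(int)
    k=((h[...,0]<8)|(h[...,0]>172))&(h[...,1]>130)&(h[...,2]>90);y,x=np.nonzero(k);print(len(x),x.min()+u0,x.max()+u0,y.min()+v0,y.max()+v0);return (x.mean()+u0,y.mean()+v0)
ps=red(cv2.imread("pics/scene3.png"),(225,250,150,175))
# w2 camera: pose not saved; scene ray with plane y_inc=+81
for off in(81,73):
    o,dd=ray(cs,ps);t=((H+off*Y-o)@Y)/(dd@Y);P=o+t*dd;r=P-H;print("band",off,P,"ang",np.arctan2(r[2],-(r@X)),"rad",np.hypot(r[2],r@X))
E
```

```text
handle [500.41  82.7  147.  ] [502.91  10.13 147.  ] [501.66  46.41 147.  ]
lid [483.83 104.14 112.  ]
lid [488.17 -11.21 112.  ]
lid [614.15 107.67 112.  ]
lid [618.06  -6.97 112.  ]
guard left edge [498.23 -36.   164.  ] knobtop [502.57 -63.98 200.  ]
yaw 1.9728787665026548
hinge [621.58  50.73 106.  ]
42 234 242 159 166
band 81 [524.77 128.3  177.07] ang 0.6476179418909643 rad 117.80548486031762
band 73 [516.79 120.   181.87] ang 0.6384961240615881 rad 127.30378214095737
```

Emit:
step_arm(commands=[[[0.0435,0.002,0,0,0,0],[0.0435,0.002,0,0,0,0],[0,0,0.05,0,0,0],[0,0,0.05,0,0,0],[0,0,0.05,0,0,0],[0,0,0.0245,0,0,0],[0,0,0,0,0,0],[0,0,0,0,0,0]]])

```text
clock: 9.93
tcp_pos: [502.1, 47.2, 313.3]
tool_rot: [0.694, 0.72, 0.0, 0.0]
force: [0.5, -0.2, 0.5]
gripper_width: 0.949
gripper_force: 0.0
```

```bash
python3 - <<'E'
from h import *
c=get_calibration("wrist");np.savez("w4.npz",**c);im=capture("wrist")[:,:,::-1];cv2.imwrite("pics/w4.png",im);print(state()["tcp_pos"],state()["force"])
E
```

```text
[502.12492776  47.31322213 313.50246142] [ 0.91688213 -0.44281369  0.99127051]
```

View pics/w4.png

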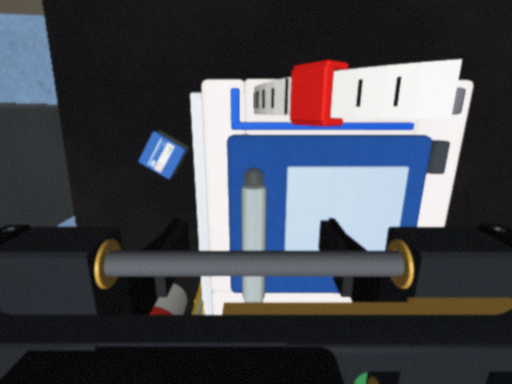

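The bar lies between the fingers at (254,175–300), and the band is at about (315,92). Closing after a 2 mm descent, and refining the band angle meanwhile.

Emit:
step_arm(commands=[[[0,0,0.0025,0,0,0],[0,0,0,0,0,0],[0,0,0,0,0,0],[0,0,0,0,0,0],[0,0,0,0,0,0],[0,0,0,0,0,0],[0,0,0,0,0,0],[0,0,0,0,0,0],[0,0,0,0,0,0],[0,0,0,0,0,0]]], fingers=-1)

```text
clock: 11.22
tcp_pos: [501.9, 47.5, 310.4]
tool_rot: [0.694, 0.72, 0.0, 0.0]
force: [4.3, 0.1, -2.7]
gripper_width: 0.147
gripper_force: 30.0
```

```bash
python3 - <<'E'
from h import *
np.set_printoptions(precision=3,suppress=True)
c=dict(np.load("w4.npz"));im=cv2.imread("pics/w4.png")
h=cv2.cvtColor(im,cv2.COLOR_BGR2HSV)[50:135,270:370].astype(int)
k=(((h[...,0]<8)|(h[...,0]>172))&(h[...,1]>150)&(h[...,2]>70)).astype(np.uint8)
ct=max(cv2.findContours(k,0,2)[0],key=cv2.contourArea);print((cv2.approxPolyDP(ct,3,True)[:,0]+[270,50]).tolist())
H=np.array([621.6,50.7,106]);X=np.array([np.cos(.036),np.sin(.036),0]);Y=np.array([-X[1],X[0],0])
# predicted outline of the saddle (half length 9 mm, half width 10 mm, faces r=112..125) vs band angle
for a in(.58,.61,.64,.67):
    print(a,[proj(c,H+Y*(81+w)+r*(-X*np.cos(a+s*.075)+[0,0,np.sin(a+s*.075)])).tolist() for r,w,s in((122,-10,-1),(122,10,-1),(122,10,1),(122,-10,1))])
print(state()["gripper_width"],state()["gripper_force"],state()["tcp_pos"])
E
```

```text
[[346, 62], [325, 59], [293, 66], [292, 122], [342, 122], [329, 117], [332, 71], [348, 67]]
0.58 [[282.9791362991316, 121.65551087046168], [284.3417172528344, 73.23674980239353], [315.6400013840288, 68.03356724116614], [312.51176818921897, 123.22789245117085]]
0.61 [[287.9172145990383, 121.95071716136488], [289.5522596534303, 72.2652031076029], [323.6108030098334, 66.88883482972243], [319.9881907932972, 123.57100712816886]]
0.64 [[293.31617980243595, 122.25555521814445], [295.26022903849105, 71.25938241038546], [332.21657149444593, 65.70992379992775], [328.04219157469686, 123.92331527467631]]
0.67 [[299.19925449333465, 122.57005412746732], [301.492510620308, 70.21893629664483], [341.4844121902256, 64.4975732198807], [336.69602823131737, 124.28450942737791]]
0.1465986817178391 29.99935634885162 [501.881  47.45  310.409]
```

Both views give a band angle of about 0.64 rad, and the bar is gripped. Lifting along the arc.

Emit:
step_arm(commands=[[[0,0.005,-0.0116,0,0,0],[0,0.005,-0.0116,0,0,0],[0,0.0068,-0.0107,0,0,0],[0,0.0068,-0.0107,0,0,0],[0,0,0,0,0,0]]])

```text
clock: 11.85
tcp_pos: [519.9, 48.2, 345.9]
tool_rot: [0.694, 0.72, -0.001, -0.001]
force: [-6.2, -0.8, -7.3]
gripper_width: 0.152
gripper_force: 30.0
```

Emit:
step_arm(commands=[[[0,0.0084,-0.0094,0,0,0],[0,0.0084,-0.0094,0,0,0],[0,0.0098,-0.0079,0,0,0],[0,0.0098,-0.0079,0,0,0],[0,0,0,0,0,0],[0,0,0,0,0,0]]])

```text
clock: 12.6
tcp_pos: [547.1, 49.5, 374.2]
tool_rot: [0.694, 0.72, -0.004, -0.002]
force: [-25.9, -3.6, 13.9]
gripper_width: 0.149
gripper_force: 30.0
```

```bash
python3 - <<'E'
from h import *
a=capture("wrist")[:,:,::-1];c=get_calibration("wrist");np.savez("w5.npz",**c);b=capture("scene")[:,:,::-1];cv2.imwrite("pics/w5.png",a);cv2.imwrite("pics/scene5.png",b)
o=np.zeros((450,800,3),np.uint8);o[:,:450]=cv2.resize(a[0:150,220:370],(450,450),interpolation=cv2.INTER_CUBIC);o[:350,450:]=cv2.resize(b[140:210,215:285],(350,350),interpolation=cv2.INTER_CUBIC)
cv2.imwrite("pics/z5.png",o)
E
```

```text
(no output)
```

View pics/z5.png

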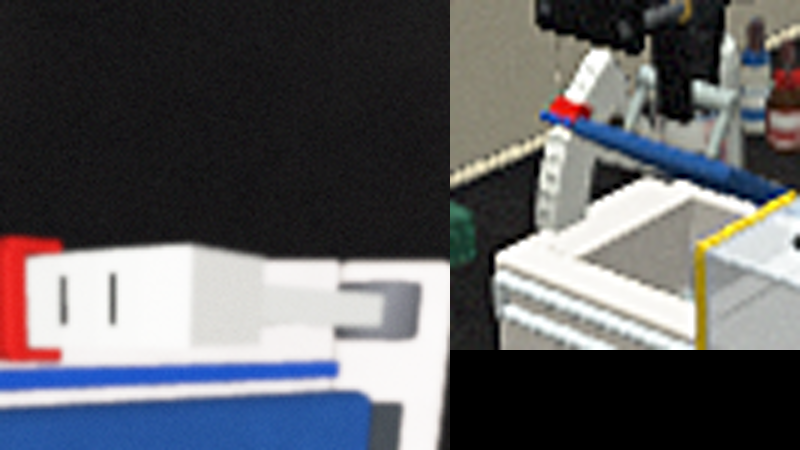

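The scene crop shows the lid up, with the pointer crossing the lower part of the red band at scene pixel (236,163). I'll work out the angles in this view.

```bash
python3 - <<'E'
from h import *
np.set_printoptions(precision=1,suppress=True)
c=get_calibration("scene");H=np.array([621.6,50.7,106]);X=np.array([np.cos(.036),np.sin(.036),0]);Y=np.array([-X[1],X[0],0])
P=lambda r,a,w:proj(c,H+Y*w+r*(-X*np.cos(a)+[0,0,np.sin(a)]))
for a in(.64,):print("band lo/hi",P(123,a-.075,81),P(123,a+.075,81),"mid",P(123,a,71),P(123,a,91))
for a in(.5,.54,.58,.62,.66):print("ptr",a,P(128,a,71),P(128,a,91),"lid edge front",P(135,a,60))
im=cv2.imread("pics/scene5.png");cv2.imwrite("pics/z6.png",cv2.resize(im[152:176,222:254],(800,600),interpolation=cv2.INTER_CUBIC))
print(state()["force"],state()["tcp_pos"])
E
```

```text
band lo/hi [236.2 165. ] [238.4 159.5] mid [239.6 163. ] [234.8 161.4]
ptr 0.5 [236.7 168. ] [232.  166.5] lid edge front [237.9 168.6]
ptr 0.54 [237.2 166.4] [232.5 164.9] lid edge front [238.5 166.8]
ptr 0.58 [237.8 164.8] [233.  163.3] lid edge front [239.  165.1]
ptr 0.62 [238.3 163.3] [233.6 161.7] lid edge front [239.7 163.5]
ptr 0.66 [239.  161.7] [234.2 160.2] lid edge front [240.3 161.8]
[-26.1  -1.7  14.9] [547.1  49.4 374.2]
```

View pics/z6.png

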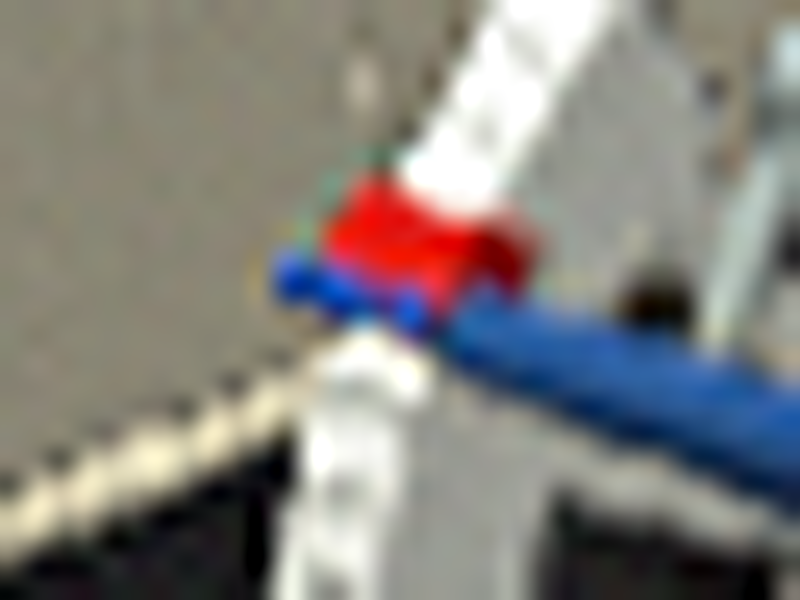

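The pointer is at about 0.60 rad and the band middle at 0.64. The tool also carries about 26 N of radial load, so I'll move a little up the arc and slightly outward.

Emit:
step_arm(commands=[[[0,0.002,-0.0033,0,0,0],[0,0.002,-0.0033,0,0,0],[0,0,0,0,0,0],[0,0,0,0,0,0]]])

```text
clock: 13.2
tcp_pos: [551.2, 49.3, 378.2]
tool_rot: [0.694, 0.72, -0.003, -0.002]
force: [-12.3, -0.9, -4.3]
gripper_width: 0.149
gripper_force: 30.0
```

```bash
python3 - <<'E'
from h import *
np.set_printoptions(precision=1,suppress=True)
im=capture("scene")[:,:,::-1];cv2.imwrite("pics/scene7.png",im);a=cv2.imread("pics/scene5.png")
for i in(a,im):
    h=cv2.cvtColor(np.ascontiguousarray(i),cv2.COLOR_BGR2HSV).astype(int)[150:175,225:250]
    B=(h[...,0]>105)&(h[...,0]<128)&(h[...,1]>150);B[:,16:]=0
    R=((h[...,0]<8)|(h[...,0]>172))&(h[...,1]>130)&(h[...,2]>90)
    for n,k in(("blue",B),("red",R)):
        y,x=np.nonzero(k);print(n,len(x),x.min()+225,x.max()+225,y.min()+150,y.max()+150,x.mean()+225,y.mean()+150,[(u+225,y[x==u].mean()+150) for u in range(8,14) if (x==u).any()])
b=cv2.resize(im[152:176,222:254],(800,600),interpolation=cv2.INTER_CUBIC);cv2.imwrite("pics/z7.png",b)
print(state()["force"],state()["tcp_pos"],state()["joint_vel"])
E
```

```text
blue 9 232 240 163 174 235.77777777777777 165.11111111111111 [(233, np.float64(163.0)), (234, np.float64(163.0)), (235, np.float64(163.5)), (236, np.float64(164.0)), (238, np.float64(164.0))]
red 21 235 242 159 163 238.28571428571428 161.0952380952381 [(235, np.float64(161.0)), (236, np.float64(160.5)), (237, np.float64(160.5)), (238, np.float64(161.0))]
blue 8 232 239 161 171 236.25 163.0 [(234, np.float64(161.0)), (235, np.float64(161.0)), (236, np.float64(162.0)), (237, np.float64(162.0)), (238, np.float64(162.0))]
red 22 234 241 159 166 237.77272727272728 162.9090909090909 [(234, np.float64(163.0)), (235, np.float64(163.5)), (236, np.float64(161.5)), (237, np.float64(161.5)), (238, np.float64(163.0))]
[-11.   -0.6  -4.7] [551.2  49.3 378.2] [-0. -0. -0.  0. -0. -0. -0.]
```

View pics/z7.png

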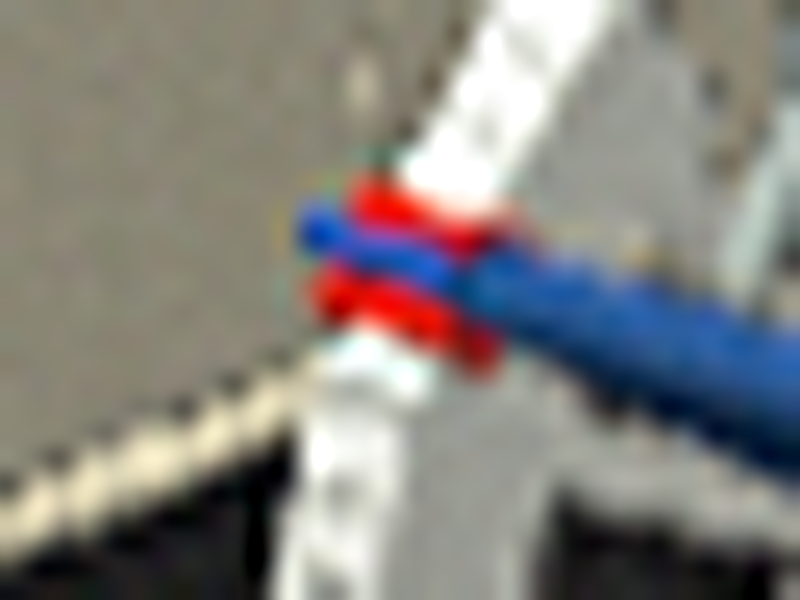

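The pointer crosses the middle of the red band, with red visible above and below, and the forces are now low. I'll check that it holds still, then hand in.

Emit:
step_arm(commands=[[[0,0,0,0,0,0],[0,0,0,0,0,0],[0,0,0,0,0,0],[0,0,0,0,0,0],[0,0,0,0,0,0],[0,0,0,0,0,0]]])

```text
clock: 14.0
tcp_pos: [551.2, 49.3, 378.2]
tool_rot: [0.694, 0.72, -0.003, -0.002]
force: [-11.6, -0.5, -3.5]
gripper_width: 0.147
gripper_force: 30.0
```

```bash
python3 - <<'E'
from h import *
im=capture("scene").astype(int);a=cv2.imread("pics/scene7.png")[:,:,::-1].astype(int);print(abs(im-a)[150:260,215:350].max(2).mean(),state()["tcp_pos"],state()["force"],state()["gripper_force"])
print(hand_in())
E
```

```text
4.995757575757576 [551.23117841  49.32813587 378.17114138] [-11.35135685  -1.05174379  -4.16763852] 30.003485083580017
the job is handed in; nothing more can be done
None
```

I handed the job in at about 14 s: the guard is slid fully open against its stop, and the gripper is holding the lid still with the blue pointer in the middle of the red band (about 0.64 rad).

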